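Screw an air elbow into its clamped sleeve and clock its outlet

TASK

Take the brass elbow off its rest and lower it gently into the clamped steel sleeve, feeling for the spot where the two ends of its cross pin drop into the slots. Then screw it in clockwise until it tightens, carry on until its outlet points the same way as the pointer on the clamp, stop there, and let go. Never force it, and leave the other parts on the bench where they are.

Things in the scene. Friction and masses are not known exactly. Their poses are not given: they have to be found in the camera images.
- elbow_grip (a point): Brass elbow, about 240 g, upright on its rest. Point: centre of its square body, 34 mm along x, 42 mm tall (21 up, 21 down), 30 mm across y between the two flats to grip. z up; x is the way its barbed outlet points. Under it comes a flange 46 mm across, 4 mm thick, underside 25 mm below this point, then a round stem of 32 mm diameter.
- elbow_foot (a point): Centre of the stem's lower end (the foot), 58 mm straight below elbow_grip; same axes. The stem's last 8 mm taper to 20 mm diameter. A steel cross pin, 7 mm thick, goes through the stem along the elbow's y, its centre line 16 mm above the foot; its ends stand 7 mm out of the stem on both sides.
- elbow_outlet (a point): Point on the outlet's axis 1 mm beyond its end: 60 mm along the elbow's x from its upright axis and 4 mm above elbow_grip; same axes. The outlet is up to 19 mm thick.
- elbow: The whole elbow; origin at the foot, axes as elbow_grip.
- rest: Fixed rest on the bench, origin under its centre: 110 x 100 mm base and two black bars 80 mm long along its y, 24 mm wide, tops 42 mm above the bench, 35 mm apart. The elbow's flange lies on the bars, stem and pin hang in the gap; it lifts straight up. The elbow's yaw differs from the rest's by up to 0.25 rad.
- clamp: Fixed black clamp, 38 mm high, on a 110 mm square plate, holding the upright steel sleeve (bore 35 mm, outside 49 mm) on its z axis. Origin on the bench on that axis, z up. Its x axis is the way its pointer (a bar with a tip 96 mm out, 18 mm high) points and the outlet must finally point. Over 45 N of contact between it (sleeve and seal included) and the elbow is too much.
- rim (a point): Nominal centre of the sleeve's flat top rim, 60 mm above the clamp's origin; clamp's axes. Not measured: the sleeve may stand 4 mm higher or lower (groove, seal too), and turned by 0.35 rad either way. Two opposite slots in it let the pin in when the elbow's x is 68 degrees counter-clockwise from the clamp's, seen from above (not half a turn on). Pin resting on the rim: foot 12.5 mm below it.
- seal_top (a point): Nominal top of the spring seal in the bore, 22 mm below the rim (so also 4 mm up or down), axes as clamp: it pushes the foot up with 2 N plus 1.8 N per mm pressed. On the slots' floor the pin stops with the foot 5 mm below the seal's free top (11 N). There, turning clockwise leads the pin into the groove. The stem has 1.5 mm play all round in the bore; the slots are 8.5 mm wide.
- groove (a point): Nominal point on the sleeve's axis, 12.75 mm below the rim, mid-height of the groove's level part; axes as clamp. The groove is 1.5 mm higher than the pin; it falls 2.5 mm from 14 to 42 degrees past the slot, tightening as the seal is squeezed, then runs level to a blind end at 109 degrees. There the seal holds the pin to the roof (foot 15.25 mm below this point); it stays when let go.
- changer_ring: Bystander: ring 84 mm across, 26 mm high; origin under its centre.
- spanner: Bystander: open spanner 160 mm long, lying flat.
- nipple: Bystander: small round brass plug 30 mm across, 45 mm high.
- jar: Bystander: closed jar 54 mm across, 75 mm high.
Not all that is in view belongs to the job. Leave any orange or pink look-alike of the elbow alone.

How it is judged:
On the way, in this order (a step that is already met when the one before it is completed fails the run):
1. the elbow is lifted off its rest (height (world z) of elbow_foot above 0.05 m and horizontal distance between elbow_foot and rest above 0.08 m), for 0.1 s.
2. the pin has dropped into the slots of the sleeve, the elbow not yet screwed round (horizontal distance between elbow_foot and clamp below 0.005 m and z of elbow_foot in the frame of clamp below 0.041 m and y of elbow_outlet in the frame of clamp above 0.03 m), for 0.05 s.
At the end, for the whole second after the job is handed in: The elbow stands upright (within 4.5 degrees), at rest and released in the sleeve, within 4 mm of its axis, pin in the groove: foot lower than 38 mm above the clamp's origin, its outlet's end within 9 mm (8.5 degrees) of the pointer's line, on the pointer's side (horizontal distance between elbow_foot and clamp below 0.004 m and z of elbow_foot in the frame of clamp below 0.038 m and angle between elbow_foot's own z axis and vertical below 0.08 rad and x of elbow_outlet in the frame of clamp above 0.03 m and y of elbow_outlet in the frame of clamp between -0.009 and 0.009 m and linear speed of elbow below 0.01 m/s); the robot touches nothing.
It fails at once if the elbow is forced: over 45 N between it and the sleeve, seal or clamp (contact force between elbow and clamp above 45 N).
It fails at once if the elbow is screwed well past the pointer (horizontal distance between elbow_foot and clamp below 0.005 m and z of elbow_foot in the frame of clamp below 0.04 m and y of elbow_outlet in the frame of clamp below -0.018 m).
It fails at once if a bystander is moved (distance of any of changer_ring, spanner, nipple, jar from where it was at the start of the episode above 0.02 m).
It also fails if it takes over 72 s, if anything falls off the work surface, if the arm or the gripper's body presses on something with over 40 N, if the wrist force passes 120 N, or if a joint passes its speed limit or range.

ROBOT

A 7-joint arm with a two-finger parallel gripper is mounted at the origin on the work surface. World frame = base frame: x ahead of the robot, y to its left, z up, the work surface at z = 0. Lengths are in m, angles in rad, forces in N, time in s.
With the tool pointing down it reaches from about 0.425 to 0.8 m from the base axis. Payload 8.3 kg.
Tool frame: the origin (TCP) lies at the very end of the fingers, on their centre line; the grasp point (between the pads) lies r.tcp_to_grasp behind it (r.tcp_to_grasp is the distance from the TCP to the grasp point, in m); z points along the fingers, y is the line along which they close (so a half turn about z gives the same grasp; the last joint's range is limited). The gripper opens to 85 mm and grips with 20 to 120 N. Pads are 22 mm wide; open, the fingers measure 114 mm over their backs; the gripper's body (76 mm by 85 mm) begins 54 mm behind the grasp point. The pads swing forward as they close: fully open they stand 13 mm farther back than shut.
Start: joints at [-1.295, 0.383, 0.016, 1.37, -0.006, 1.388, -0.046], TCP at [0.208, 0.589, 0.231] pointing down, gripper open.
Joint ranges: [-2.95, 2.95], [-0.25, 2.06], [-1.52, 1.56], [0.18, 2.33], [-1.44, 4.58], [0.02, 2.06], [-3.01, 3.01]. Speed limits (rad/s): [2.39, 2.39, 3.01, 3.01, 3.14, 3.14, 3.14].

INTERFACE

Orientations are given as a unit quaternion [w, x, y, z].
In Python, from rig import r, optics, order gives the robot as it stands. The module is installed in compiled form; this text tells all that it offers.
- The arm moves only by the shell command python3 -m creep 'ROWS' [FORCE]. ROWS is JSON, one flat list of numbers, 5 for each row, row after row: the gripper's target within -1 to 1 (fully open at 1, half-way at 0, shut at -1), then the shift along the tool's x, y, z in cm, then the turn about the tool's z in degrees. In form: [hand, tx, ty, tz, spin, hand, tx, ty, tz, spin, ...]. A call has 1 to 10 rows; each row shifts and turns the commanded pose from where the row before left it, along the tool's axes as they then stand; what a row does not reach is not made up. A row lasts 1/12 s, in which the tool goes at most 41.7 mm and 7.16 degrees, less where a joint would pass 70% of its speed; a pose out of reach is approached as far as the arm can. A call is refused whole if a number of a shift passes 4.17 or a number of a turn 7.16, either way. A call with a gripper value outside its range is refused whole. The fingers move at their own pace and stop on an object; FORCE is the grip in N (left out, the last holds). Time passes only in rows, so rows that do not move let the fingers close. It gives the time, the measured TCP pose, the force, the opening and the grip force at its end, in the units of the state.
- r.sense(): the state, without advancing time (a new reading comes with each control period).
- optics.grab_frame(name): name is "scene" or "top" or "wrist"; returns (picture, depth): 384x512x3 uint8, blue, green, red; 384x512 float32, m along the optical axis (not along the pixel's ray), 0 where there is no reading.
- optics.calibration(name): a dict with "intrinsics" (3x3 intrinsics, pixels), "distortion" ([k1, k2, p1, p2, k3] as OpenCV has them; the pictures are not rectified), "world_to_cam" (4x4, takes a point from world to camera coordinates). Camera axes: x right, y down, z forward; pixel columns grow to the right and rows downward; lengths in m; the calibration is good to about 2 mm. A picture is of the moment at which its call begins: read the wrist's pose just before it. calibration takes no time and is no camera call; for the wrist camera it gives the pose at the moment of the call.
- order.job_done(): hands the job in; it is judged then, once.
The state is a dict: "clock": time; "q": joint angles; "joint_vel": joint speeds; "effort": joint torques, N m; "tool_pos": TCP position; "ee_rot": TCP orientation; "contact_force": force on the tool from outside, world axes, zero at the start; "wrist_torque": the same for the moment, N m; "finger_gap": finger opening in m; "grasp_force": force on a finger pad.
Only numpy, scipy, OpenCV 4.12 (cv2) and the standard library are available. Lean on these libraries where they do the work, as an engineer would, in place of code of your own. Each camera call takes 0.05 s, during which the arm holds its last target. There are 200 camera calls.

## Working session

There is one attempt and no reset: what is moved stays moved. The work goes in short steps, Python scripts to look and compute and a shell command to move; the robot and the scene stay as the last step left them, time stands still between calls to the robot, and variables do not carry over. Pictures are saved under pics/ and viewed, at most 10 in all, crops included, and the job is handed in when it is done.

```bash
mkdir -p pics; python3 - <<'E'
from rig import r,optics,order
import cv2,numpy as np
s=r.sense();print({k:np.round(v,3) for k,v in s.items()},r.tcp_to_grasp)
for n in("scene","top"):
    p,d=optics.grab_frame(n);cv2.imwrite(f'pics/{n}0.png',p);np.savez(f'{n}0.npz',p=p,d=d)
    c=optics.calibration(n);print(n,np.round(c["intrinsics"],1).tolist(),c["distortion"],np.round(c["world_to_cam"],3).tolist())
E
```

```text
{'clock': np.float64(0.0), 'q': array([-1.295,  0.384,  0.016,  1.371, -0.006,  1.388, -0.047]), 'joint_vel': array([-0.001,  0.   ,  0.001, -0.002, -0.   ,  0.002,  0.001]), 'effort': array([-0.0000e+00, -6.2759e+01,  8.4400e-01, -3.7183e+01,  1.6000e-02,
        1.4000e-02, -0.0000e+00]), 'tool_pos': array([0.208, 0.589, 0.23 ]), 'ee_rot': array([-0.   ,  0.169,  0.986, -0.001]), 'contact_force': array([ 0.432,  0.602, -0.41 ]), 'wrist_torque': array([-0.035, -0.017, -0.057]), 'grasp_force': np.float64(0.0), 'finger_gap': np.float64(0.085)} 0.0187
scene [[397.0, 0.0, 254.5], [0.0, 397.0, 199.0], [0.0, 0.0, 1.0]] [0.02687326 0.         0.         0.         0.        ] [[-0.551, 0.834, -0.005, 0.288], [0.453, 0.294, -0.842, -0.186], [-0.701, -0.466, -0.54, 1.484], [0.0, 0.0, 0.0, 1.0]]
top [[380.8, 0.0, 255.5], [0.0, 380.8, 192.4], [0.0, 0.0, 1.0]] [-0.04541259  0.          0.          0.          0.        ] [[-0.028, -1.0, -0.002, 0.017], [-0.986, 0.028, -0.163, 0.55], [0.163, -0.003, -0.987, 1.025], [0.0, 0.0, 0.0, 1.0]]
```

View pics/top0.png

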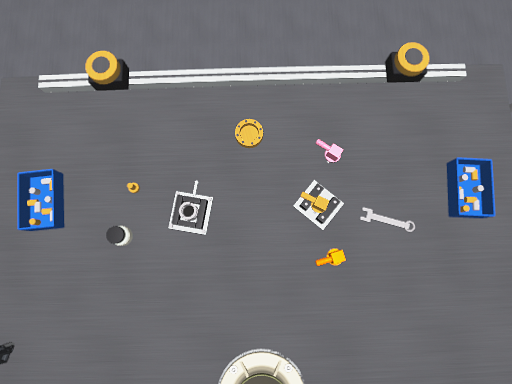

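View pics/scene0.png

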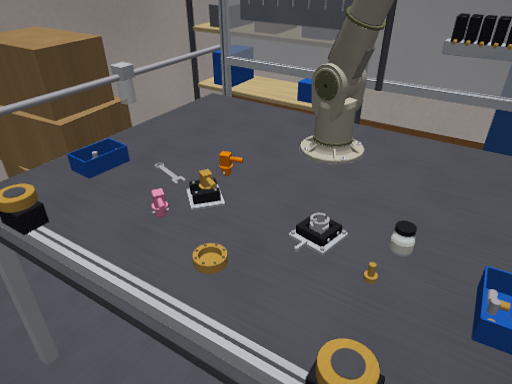

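The top view shows the brass elbow on its rest at about (318,203), outlet toward (304,196). The clamp sleeve is at about (189,211), pointer tip at (196,183). The orange (332,258) and pink (330,150) look-alikes are to be left alone. Bystanders are the ring (249,132), spanner (387,219), nipple (133,187) and jar (118,235). The scene view agrees.

```bash
cat > h.py <<'E'
import cv2,numpy as np
from rig import r,optics,order
def rays(n_or_c,px):
    c=n_or_c if isinstance(n_or_c,dict) else optics.calibration(n_or_c)
    u=cv2.undistortPoints(np.float64(px).reshape(-1,1,2),c["intrinsics"],c["distortion"]).reshape(-1,2)
    W=np.array(c["world_to_cam"]);R=W[:3,:3];o=-R.T@W[:3,3]
    return o,np.c_[u,np.ones(len(u))]@R     # direction with unit camera depth
def plane(c,px,z):
    o,d=rays(c,px);return o+d*((z-o[2])/d[:,2])[:,None]
def cloud(c,dep):
    v,u=np.mgrid[:dep.shape[0],:dep.shape[1]]
    o,d=rays(c,np.c_[u.ravel(),v.ravel()])
    return (o+d*dep.ravel()[:,None]).reshape(*dep.shape,3)
def proj(c,P):
    W=np.array(c["world_to_cam"]);return cv2.projectPoints(np.float64(P).reshape(-1,1,3),cv2.Rodrigues(W[:3,:3])[0],W[:3,3],c["intrinsics"],np.array(c["distortion"]))[0].reshape(-1,2)
def yaw(R):return np.degrees(np.arctan2(R[1,0],R[0,0]))
def tcp():
    from scipy.spatial.transform import Rotation as Ro
    s=r.sense();q=s["ee_rot"];return s,np.array(s["tool_pos"]),Ro.from_quat([q[1],q[2],q[3],q[0]]).as_matrix()
E
python3 - <<'E'
from h import *
D=np.load('top0.npz');p,d=D['p'],D['d'];c=optics.calibration('top');X=cloud(c,d)
hsv=cv2.cvtColor(p,cv2.COLOR_BGR2HSV)
m=cv2.inRange(hsv,(12,100,60),(32,255,255))>0
w=np.zeros_like(m);w[180:228,292:345]=1;m&=w
P=X[m];P=P[(P[:,2]>.02)]
print(len(P),np.percentile(P[:,2],[5,50,95]))
b=P[P[:,2]>.082];print('body top',b.mean(0),len(b),b.min(0),b.max(0))
cb,sz,a=cv2.minAreaRect(b[:,:2].astype(np.float32));print(cb,sz,a)
far=P[np.linalg.norm(P[:,:2]-b[:,:2].mean(0),axis=1)>.025];print('far',far.mean(0),len(far), np.degrees(np.arctan2(*(far.mean(0)-b.mean(0))[1::-1])))
# clamp
w=X[190:232,168:214].reshape(-1,3);k=w[(w[:,2]>.052)];print('rim',len(k),cv2.minEnclosingCircle(k[:,:2].astype(np.float32)),np.median(k[:,2]))
pt=plane(c,[(196,183),(193.5,193)],.018);print('pointer',pt)
T=tcp();print(T[1],T[2].round(3).tolist())
E
```

```text
301 [0.04640506 0.08115967 0.0905939 ]
body top [ 0.51053172 -0.1736537   0.08807358] 146 [ 0.49252948 -0.19659141  0.08205993] [ 0.53832556 -0.12993619  0.09199995]
(0.5188828110694885, -0.15907157957553864) (0.06982246786355972, 0.029165761545300484) 60.94350051879883
far [ 0.53029145 -0.1372271   0.07767222] 70 61.52223656263192
rim 131 ((0.4482009708881378, 0.1050911620259285), 0.12432101368904114) 0.05958915177601387
pointer [[0.58700389 0.17281686 0.018     ]
 [0.55783205 0.18012495 0.018     ]]
[0.20756441 0.58904703 0.23038943] [[-0.943, 0.332, -0.001], [0.332, 0.943, -0.002], [-0.0, -0.002, -1.0]]
```

```bash
python3 -m creep '[1,-3.78,-1.32,0,0, 1,-3.78,-1.32,0,0, 1,-3.78,-1.32,0,0, 1,-3.78,-1.32,0,0, 1,-3.78,-1.32,0,0, 1,-3.78,-1.32,0,0, 1,-3.78,-1.32,0,0, 1,-3.78,-1.32,0,0, 1,-1.68,-3.69,0,0, 1,-1.68,-3.69,0,0]'; python3 -m creep '[1,-1.68,-3.69,0,0, 1,-1.68,-3.69,0,0, 1,-1.68,-3.69,0,0, 1,-1.68,-3.69,0,0, 1,-1.68,-3.69,0,0, 1,-1.68,-3.69,0,0, 1,-1.68,-3.69,0,0, 1,-1.68,-3.69,0,0, 1,-1.68,-3.69,0,0, 1,-1.68,-3.69,0,0]'; python3 -m creep '[1,-1.68,-3.69,0,0, 1,-1.68,-3.69,0,0, 1,0,0,0,7,1,0,0,0,7,1,0,0,0,7,1,0,0,0,7,1,0,0,0,7,1,0,0,0,7,1,0,0,0,7,1,0,0,0,7]'
python3 -m creep '[1,0,0,0,7,1,0,0,0,7,1,0,0,0,7,1,0,0,0,7,1,0,0,0,7,1,0,0,0,7,1,0,0,0,0,1,0,0,0,0]'
python3 - <<'E'
from h import *
s,t,R=tcp();print(s['clock'],t,R.round(3).tolist(),s['q'].round(2))
W=np.array(optics.calibration('wrist')["world_to_cam"]);print('campos',-W[:3,:3].T@W[:3,3],W[:3,:3].round(2).tolist(),optics.calibration('wrist')['intrinsics'][0])
p,d=optics.grab_frame('wrist');cv2.imwrite('pics/w1.png',p);np.savez('w1.npz',p=p,d=d)
E
```

```text
clock: 0.93
tool_pos: [0.466, 0.3065, 0.2297]
ee_rot: [-0.001, 0.169, 0.986, -0.001]
contact_force: [0.7, -0.0, 0.1]
finger_gap: 0.0859
grasp_force: 0.0
clock: 1.77
tool_pos: [0.5003, -0.0972, 0.2312]
ee_rot: [-0.0, 0.168, 0.986, 0.0]
contact_force: [2.0, 0.1, -0.0]
finger_gap: 0.0856
grasp_force: 0.0
clock: 2.6
tool_pos: [0.5077, -0.1759, 0.2309]
ee_rot: [-0.0, 0.614, 0.789, -0.0]
contact_force: [0.5, -1.9, 0.2]
finger_gap: 0.0851
grasp_force: 0.0
clock: 3.27
tool_pos: [0.5078, -0.1758, 0.231]
ee_rot: [-0.0, 0.853, 0.521, -0.0]
contact_force: [-0.4, 1.0, -0.5]
finger_gap: 0.0852
grasp_force: 0.0
3.2667 [ 0.50780838 -0.17583132  0.23099519] [[0.457, 0.89, -0.001], [0.89, -0.457, -0.0], [-0.0, -0.001, -1.0]] [-0.4   0.24  0.81  1.64 -0.18  1.34 -0.04]
campos [ 0.54570732 -0.10279799  0.37333302] [[0.89, -0.46, -0.0], [-0.43, -0.84, 0.32], [-0.15, -0.28, -0.95]] [326.71175436   0.         257.69560527]
```

View pics/w1.png

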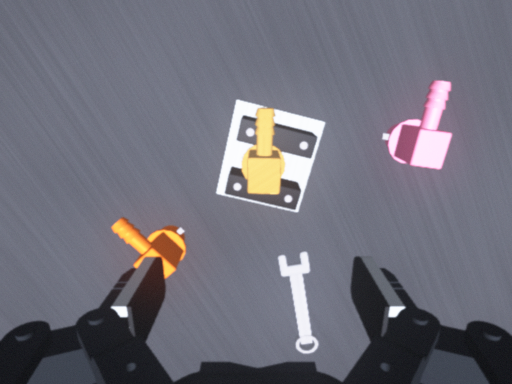

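The wrist view shows the elbow with its body top at about (264,180) and the outlet end at about (265,113). The orange and pink look-alikes are well clear of the fingers.

```bash
python3 - <<'E'
from h import *
D=np.load('w1.npz');p,d=D['p'],D['d'];c=optics.calibration('wrist');X=cloud(c,d)
hsv=cv2.cvtColor(p,cv2.COLOR_BGR2HSV)
m=cv2.inRange(hsv,(12,100,60),(32,255,255));w=np.zeros_like(m);w[95:215,220:320]=1;m=(m*w)>0
P=X[m];z=P[:,2];print(len(P),np.histogram(z,bins=np.arange(.03,.1,.005))[0])
b=P[z>.0835]
rect=cv2.minAreaRect(b[:,:2].astype(np.float32));print('top rect',rect,np.median(b[:,2]))
rr=P[(np.linalg.norm(P[:,:2]-np.array(rect[0]),axis=1)>.028)&(z>.062)]
vx=cv2.fitLine(rr[:,:2].astype(np.float32),cv2.DIST_L2,0,.01,.01).ravel();print('outlet line',vx,np.degrees(np.arctan2(vx[1],vx[0])))
dv=rr[:,:2].mean(0)-rect[0];print(np.degrees(np.arctan2(dv[1],dv[0])))
# colour mask silhouettes of body top on plane .088
px=np.argwhere(m&(X[...,2]>.0835))[:,::-1].astype(float);q=plane(c,px,.088);print(cv2.minAreaRect(q[:,:2].astype(np.float32)),q.mean(0))
E
```

```text
2348 [   2    2   37  185   12   13   15   18   96  703   51 1191    1    0]
top rect ((0.5285268425941467, -0.14813902974128723), (0.09618230164051056, 0.029927272349596024), 62.148277282714844) 0.08769782507104401
outlet line [ 0.42166358  0.90675235  0.51205    -0.17851031] 65.06034
-118.48051158736949
((0.5231123566627502, -0.15695065259933472), (0.07342175394296646, 0.030672142282128334), 62.83027648925781) [ 0.51458725 -0.17424965  0.088     ]
```

```bash
python3 - <<'E'
from h import *
D=np.load('w1.npz');p,d=D['p'],D['d'];c=optics.calibration('wrist');X=cloud(c,d)
hsv=cv2.cvtColor(p,cv2.COLOR_BGR2HSV)
m=cv2.inRange(hsv,(12,100,60),(32,255,255));w=np.zeros_like(m);w[95:215,220:320]=1;m=((m*w)>0)
t=(m&(X[...,2]>.086)).astype(np.uint8);t=cv2.morphologyEx(t,cv2.MORPH_OPEN,np.ones((7,7)))
px=np.argwhere(t)[:,::-1].astype(float);print(px.min(0),px.max(0));q=plane(c,px,.088)
r1=cv2.minAreaRect(q[:,:2].astype(np.float32));print(r1,q.mean(0))
C=q[:,:2].mean(0)
o=m&(np.linalg.norm(X[...,:2]-C,axis=2)>.024)&(X[...,2]>.062)&(X[...,2]<.084)
P=X[o];f=cv2.fitLine(P[:,:2].astype(np.float32),cv2.DIST_L2,0,.01,.01).ravel();a=np.degrees(np.arctan2(f[1],f[0]));print('line',f,a,len(P))
dv=P[:,:2].mean(0)-C;print('dir',np.degrees(np.arctan2(dv[1],dv[0])))
s,T,R=tcp()
for e in(r1[0],C):
    print('delta tool x,y cm',(R.T@np.array([*(np.array(e)-T[:2]),0]))[:2]*100)
E
```

```text
[248. 158.] [280. 193.]
((0.5146159529685974, -0.17544102668762207), (0.03293324634432793, 0.028816094622015953), 62.283203125) [ 0.5144642 -0.1749707  0.088    ]
line [ 0.48275217  0.875757    0.5339614  -0.13860108] 61.13469 646
dir 61.804900138119976
delta tool x,y cm [0.3467424  0.58557062]
delta tool x,y cm [0.38167048 0.55060807]
```

```bash
python3 -m creep '[1,0.18,0.29,1,0.7, 1,0.18,0.28,2,0, 1,0,0,3,0, 1,0,0,3,0, 1,0,0,3,0, 1,0,0,2.5,0, 1,0,0,1.6,0, 1,0,0,1,0, 1,0,0,0.7,0, 1,0,0,0,0]' 40; python3 -m creep '[-1,0,0,0,0,-1,0,0,0,0,-1,0,0,0,0,-1,0,0,0,0,-1,0,0,0,0,-1,0,0,0,0,-1,0,0,0,0,-1,0,0,0,0]' 40
```

```text
clock: 4.15
tool_pos: [0.5141, -0.1754, 0.052]
ee_rot: [-0.001, 0.857, 0.515, -0.001]
contact_force: [-0.2, -0.1, -0.3]
finger_gap: 0.0852
grasp_force: 0.0
clock: 4.82
tool_pos: [0.5152, -0.1755, 0.0541]
ee_rot: [0.0, 0.858, 0.514, 0.001]
contact_force: [-1.5, 1.8, 6.2]
finger_gap: 0.0298
grasp_force: 39.8
```

```bash
python3 -m creep '[-1,0,0,0,0,-1,0,0,-0.5,0, -1,0,0,-1.5,0,-1,0,0,-2.5,0,-1,0,0,-2.5,0,-1,0,0,-2.5,0,-1,0,0,-2.5,0,-1,0,0,-1.5,0,-1,0,0,-0.5,0,-1,0,0,0,0]' 60
python3 - <<'E'
from h import *
s,t,R=tcp();print(t,yaw(R),R.round(3).tolist())
p,d=optics.grab_frame('wrist');cv2.imwrite('pics/w2.png',p);np.savez('w2.npz',p=p,d=d,t=t,R=R)
# clamp coarse from top
D=np.load('top0.npz');p,d=D['p'],D['d'];c=optics.calibration('top');X=cloud(c,d)
a=X[195:228,172:208].reshape(-1,3);k=a[(a[:,2]>.054)&(a[:,2]<.075)];print(len(k),cv2.minAreaRect(k[:,:2].astype(np.float32)),k.mean(0))
k=a[(a[:,2]>.03)&(a[:,2]<.045)];print(len(k),k.mean(0),cv2.minAreaRect(k[:,:2].astype(np.float32)))
E
```

```text
clock: 5.65
tool_pos: [0.5151, -0.1756, 0.1942]
ee_rot: [0.0, 0.858, 0.514, 0.001]
contact_force: [-0.2, 0.1, -3.2]
finger_gap: 0.0293
grasp_force: 59.6
[ 0.51510555 -0.17561875  0.19421997] 61.893858950566724 [[0.471, 0.882, 0.002], [0.882, -0.471, -0.0], [0.001, 0.002, -1.0]]
119 ((0.5026600956916809, 0.18943244218826294), (0.04731981083750725, 0.045033037662506104), 57.81216812133789) [0.50247865 0.18988091 0.0593669 ]
716 [0.50285018 0.18964116 0.03801541] ((0.5029271245002747, 0.1913592368364334), (0.0894189178943634, 0.08391181379556656), 78.88174438476562)
```

View pics/w2.png

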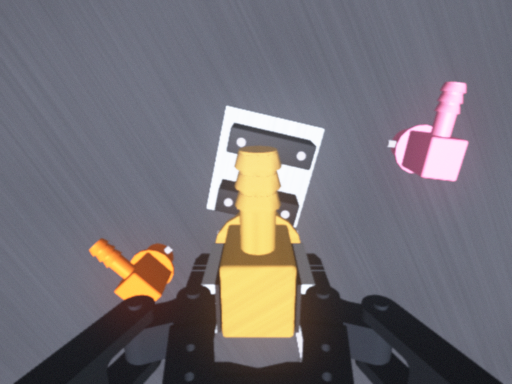

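```bash
python3 -m creep '[-1,1.5,-1.1,0,0,-1,2.5,-1.8,0,0,-1,2.9,-2.2,0,0,-1,2.9,-2.2,0,0,-1,2.9,-2.2,0,0,-1,2.9,-2.2,0,0,-1,2.9,-2.2,0,0,-1,2.9,-2.2,0,0,-1,2,-1.5,0,0,-1,1.2,-0.9,0,0]'
python3 -m creep '[-1,0,0,0,0,-1,0,0,0,0,-1,0,0,0,0]'
python3 - <<'E'
from h import *
D=np.load('w2.npz');R,t=D['R'],D['t']
s,t2,R2=tcp();c=optics.calibration('wrist')
p,d=optics.grab_frame('wrist');cv2.imwrite('pics/w3.png',p);np.savez('w3.npz',p=p,d=d,t=t2,R=R2)
X=cloud(c,d);Y=(X-t2)@R2   # tool frame
hsv=cv2.cvtColor(p,cv2.COLOR_BGR2HSV)
m=cv2.inRange(hsv,(12,100,60),(32,255,255))>0
zt=.1942-.0451+.058+.021-.1942
B=Y[m&(abs(Y[...,2]+zt)<.003)&(abs(Y[...,1])<.03)];print('tool-frame top',len(B),cv2.minAreaRect(B[:,:2].astype(np.float32)),np.median(B[:,2]),-zt)
o=Y[m&(Y[...,0]>.03)&(Y[...,0]<.058)&(abs(Y[...,1])<.02)&(Y[...,2]<0.0)&(Y[...,2]>-.04)];f=cv2.fitLine(o[:,:2].astype(np.float32),cv2.DIST_L2,0,.01,.01).ravel();print('outlet',len(o),f,np.degrees(np.arctan(f[1]/f[0])),o.max(0))
E
```

```text
clock: 6.53
tool_pos: [0.4652, 0.1325, 0.1913]
ee_rot: [-0.001, 0.856, 0.516, -0.002]
contact_force: [0.1, -0.0, -2.3]
finger_gap: 0.0294
grasp_force: 59.9
clock: 6.78
tool_pos: [0.4669, 0.1275, 0.1921]
ee_rot: [0.0, 0.858, 0.514, -0.001]
contact_force: [0.3, -0.9, -3.3]
finger_gap: 0.0293
grasp_force: 59.9
tool-frame top 5524 ((0.00014423765242099762, 0.0005797054618597031), (0.031174562871456146, 0.03479844704270363), 88.57207489013672) -0.03354505451775655 -0.033899999999999986
outlet 2837 [9.9998629e-01 5.2386946e-03 4.4859607e-02 1.8573516e-04] 0.30015644 [ 0.05799791  0.00939275 -0.01625041]
```

View pics/w3.png

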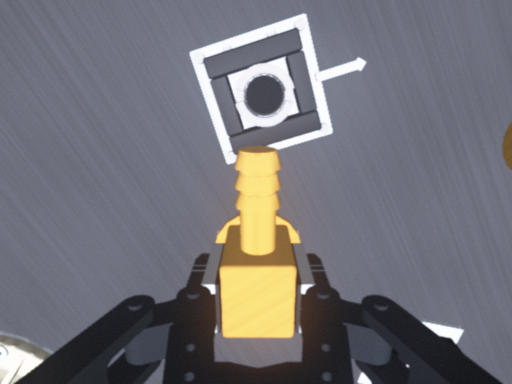

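The elbow is square in the hand, offset under 0.6 mm. The sleeve's bore shows at (265,95), with the pointer from (320,78) to its tip at (366,64).

```bash
python3 - <<'E'
from h import *
D=np.load('w3.npz');p,d=D['p'],D['d'];c=optics.calibration('wrist');X=cloud(c,d)
reg=np.zeros(d.shape,bool);reg[45:145,215:315]=1
zr=X[reg][:,2];k=zr[(zr>.05)&(zr<.075)];zrim=np.median(k);print('rim z',zrim,len(k),np.percentile(k,[10,90]))
m=(reg&(abs(X[...,2]-zrim)<.004)).astype(np.uint8)
px=np.argwhere(m)[:,::-1].astype(float);q=plane(c,px,zrim)[:,:2].astype(np.float32);print('rim',cv2.minEnclosingCircle(q),q.mean(0),cv2.fitEllipse(cv2.convexHull(q)))
g=cv2.cvtColor(p,cv2.COLOR_BGR2GRAY)
# bore edge: dark blob
b=((g<60)&reg).astype(np.uint8);n,l,st,ce=cv2.connectedComponentsWithStats(b);i=l[95,265];print('bore',st[i],ce[i])
cn=max(cv2.findContours((l==i).astype(np.uint8),cv2.RETR_EXTERNAL,cv2.CHAIN_APPROX_NONE)[0],key=len).reshape(-1,2)
e=plane(c,cn.astype(float),zrim)[:,:2].astype(np.float32);print(cv2.fitEllipse(e))
# pointer
w=((g>150)).astype(np.uint8);w2=np.zeros_like(w);w2[50:90,326:375]=w[50:90,326:375]
px=np.argwhere(w2)[:,::-1].astype(float);q=plane(c,px,.015);f=cv2.fitLine(q[:,:2].astype(np.float32),cv2.DIST_L2,0,.01,.01).ravel();print('ptr',f,np.degrees(np.arctan2(f[1],f[0])))
far=q[np.argmax(q[:,:2]@f[:2]*np.sign(f[0]))];print('tip',far)
# plate: white outer quad contour on z=.01?
wm=w.copy();wm[:, :180]=0;wm[170:]=0;cn=max(cv2.findContours(cv2.morphologyEx(w2*0+wm,cv2.MORPH_OPEN,np.ones((1,1))),cv2.RETR_EXTERNAL,cv2.CHAIN_APPROX_NONE)[0],key=cv2.contourArea)
sel=(abs(X[...,2]-.006)<.008)&(wm>0);sel[:,326:]=0
q=X[sel];print('plate',cv2.minAreaRect(q[:,:2].astype(np.float32)),np.median(q[:,2]))
cv2.imwrite('pics/w3c.png',cv2.resize(p[45:145,215:315],(600,600),interpolation=cv2.INTER_CUBIC))
E
```

```text
rim z 0.05956939666751393 1359 [0.05836651 0.06042243]
rim ((0.5065292119979858, 0.1892886906862259), 0.024568185210227966) [0.50695246 0.18994318] ((0.5065371990203857, 0.18926388025283813), (0.04870696738362312, 0.04887019470334053), 150.5211181640625)
bore [     0      0    512    384 196607] [255.49981944 191.50037893]
((0.43783923983573914, 0.07680460810661316), (0.4302871823310852, 0.5826677680015564), 61.941734313964844)
ptr [ 0.98130023 -0.19248325  0.5832849   0.17361821] -11.09774
tip [0.60184095 0.16945649 0.015     ]
plate ((0.5092198848724365, 0.18822529911994934), (0.11518161743879318, 0.12088457494974136), 78.4945068359375) 0.01193496225072671
```

View pics/w3c.png

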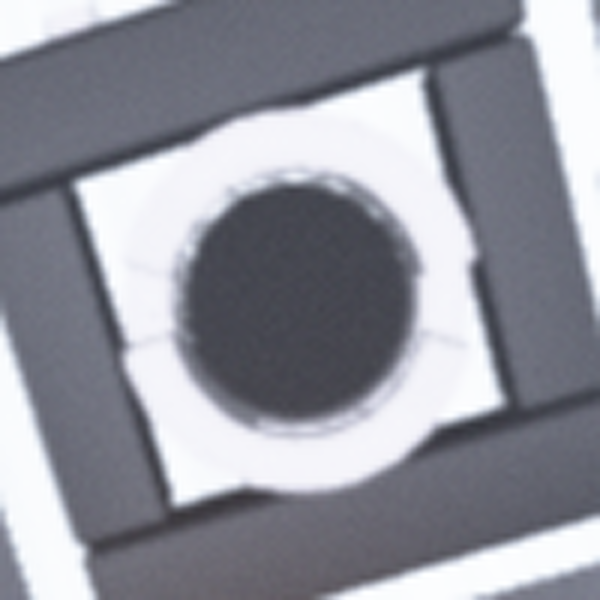

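The crop shows two opposite slots in the rim: the left one between faint edges near (145,270) and (150,340), the right one between (475,258) and (465,342).

```bash
python3 - <<'E'
from h import *
c=optics.calibration('wrist');s,t,R=tcp();z=.0596
f=lambda P:plane(c,np.array(P,float)/6+[215-.4,45-.4],z)[:,:2]
L=f([(130,265),(172,275),(130,346),(172,338)]);Rr=f([(415,270),(473,257),(425,330),(465,342)])
C=np.array([.5065,.1893]);a=L.mean(0)-C;b=Rr.mean(0)-C
for v in(a,b):print(v,np.degrees(np.arctan2(v[1],v[0])))
v=b-a;print('line',np.degrees(np.arctan2(v[1],v[0])),'tool x yaw',yaw(R),'slot elbow yaw',np.degrees(np.arctan2(v[1],v[0]))+90, 'mid',(L.mean(0)+Rr.mean(0))/2)
print('delta tool cm',(R.T@np.array([*(C-t[:2]),0]))*100,t)
E
```

```text
[-0.01726088  0.00910719] 152.1829647712517
[ 0.01787108 -0.0088547 ] -26.357348332478274
line -27.079269019372564 tool x yaw 61.78273728541464 slot elbow yaw 62.92073098062744 mid [0.5068051  0.18942624]
delta tool cm [ 7.33355454  0.52585951 -0.01288515] [0.46719197 0.12716587 0.19244724]
```

```bash
python3 -m creep '[-1,1.2,0.13,0,-0.5,-1,2.0,0.13,0,-0.6,-1,2.0,0.14,0,0,-1,1.3,0.13,0,0,-1,0.83,0,0.5,0,-1,0,0,2,0,-1,0,0,2.5,0,-1,0,0,2,0,-1,0,0,1,0,-1,0,0,0,0]'
python3 -m creep '[-1,0,0,0,0,-1,0,0,0,0,-1,0,0,0,0]'
python3 - <<'E'
from h import *
s,t,R=tcp();print(t,yaw(R),R[:,2],s['contact_force'],s['wrist_torque'])
C=np.array([.5065,.1893]);print('delta cm',(R.T@np.array([*(C-t[:2]),0]))*100)
for n in ('scene','top'):
    p,d=optics.grab_frame(n);np.savez(n+'1.npz',p=p,d=d)
    if n=='scene':cv2.imwrite('pics/s1.png',cv2.resize(p[160:260,260:380],(720,600),interpolation=cv2.INTER_CUBIC))
E
```

```text
clock: 7.67
tool_pos: [0.5043, 0.1901, 0.1106]
ee_rot: [0.0, 0.853, 0.522, -0.003]
contact_force: [0.3, 0.1, -3.5]
finger_gap: 0.0294
grasp_force: 59.9
clock: 7.92
tool_pos: [0.5068, 0.1916, 0.1147]
ee_rot: [0.0, 0.853, 0.522, 0.001]
contact_force: [-0.1, -0.2, -2.1]
finger_gap: 0.0292
grasp_force: 59.9
[0.50679911 0.19157014 0.11474708] 62.98127521109208 [ 0.00215998  0.00123038 -0.99999691] [-0.14787002 -0.15924714 -2.05985377] [0.01769836 0.0302829  0.02463033]
delta cm [-0.21582507  0.07648231 -0.00034392]
```

View pics/s1.png

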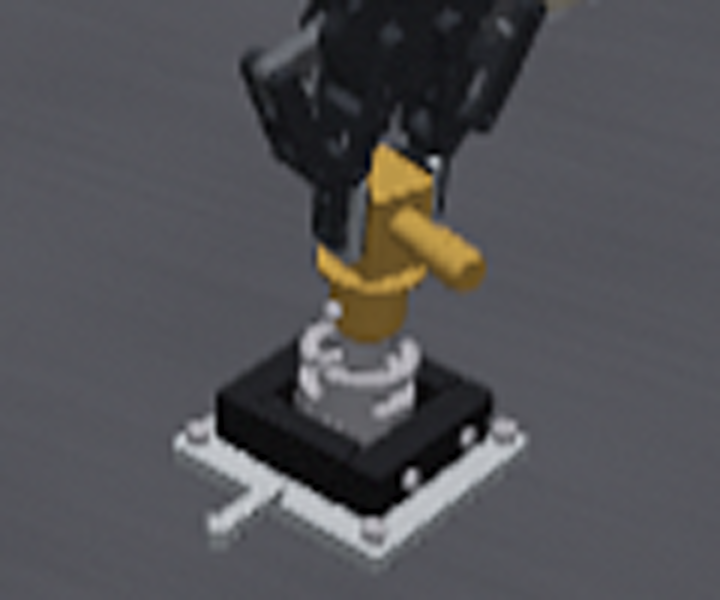

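The elbow hangs upright just above the sleeve, with its pin in line with the slot at about (310,360) in the crop.

```bash
python3 -m creep '[-1,-0.2,0.08,0,0,-1,0,0,0.3,0,-1,0,0,0.3,0,-1,0,0,0.3,0,-1,0,0,0.3,0,-1,0,0,0.2,0,-1,0,0,0.2,0,-1,0,0,0.2,0,-1,0,0,0,0,-1,0,0,0,0]'
python3 - <<'E'
from h import *
s,t,R=tcp();print(t,yaw(R),s['contact_force'],s['wrist_torque'])
C=np.array([.5065,.1893]);print('delta cm',(R.T@np.array([*(C-t[:2]),0]))*100)
E
```

```text
clock: 8.85
tool_pos: [0.5055, 0.1891, 0.0952]
ee_rot: [0.0, 0.853, 0.522, -0.0]
contact_force: [0.0, -0.1, -2.4]
finger_gap: 0.0292
grasp_force: 59.9
[0.50552604 0.18913028 0.0951583 ] 62.990758868291536 [ 0.00810849 -0.12706971 -2.3555411 ] [-0.01391316 -0.01414137  0.01944291]
delta cm [ 5.93518329e-02  7.90662178e-02 -3.03427990e-05]
```

Foot about 9 mm inside the bore with no contact. Now feeling down toward the pin's level.

```bash
python3 -m creep '[-1,0.05,0.07,0.1,0,-1,0,0,0.1,0,-1,0,0,0.1,0,-1,0,0,0.1,0,-1,0,0,0,0,-1,0,0,0,0]'; python3 -m creep '[-1,0,0,0.1,0,-1,0,0,0.1,0,-1,0,0,0,0,-1,0,0,0,0]'
```

```text
clock: 9.35
tool_pos: [0.5064, 0.1893, 0.0912]
ee_rot: [-0.0, 0.853, 0.522, -0.0]
contact_force: [-0.3, -0.7, -2.5]
finger_gap: 0.0292
grasp_force: 59.9
clock: 9.68
tool_pos: [0.5065, 0.1894, 0.0892]
ee_rot: [-0.0, 0.853, 0.522, -0.0]
contact_force: [-0.1, -0.7, -2.1]
finger_gap: 0.0291
grasp_force: 59.9
```

```bash
python3 -m creep '[-1,0,0,0.1,0,-1,0,0,0.1,0,-1,0,0,0.1,0,-1,0,0,0,0,-1,0,0,0,0]'; python3 -m creep '[-1,0,0,0.1,0,-1,0,0,0.1,0,-1,0,0,0.1,0,-1,0,0,0,0,-1,0,0,0,0]'; python3 -m creep '[-1,0,0,0.1,0,-1,0,0,0.1,0,-1,0,0,0,0,-1,0,0,0,0]'
```

```text
clock: 10.1
tool_pos: [0.5064, 0.1894, 0.0862]
ee_rot: [0.0, 0.853, 0.522, -0.0]
contact_force: [0.9, 1.0, -3.9]
finger_gap: 0.0295
grasp_force: 59.9
clock: 10.52
tool_pos: [0.5064, 0.1893, 0.0832]
ee_rot: [-0.0, 0.853, 0.522, -0.0]
contact_force: [1.9, 0.7, -4.6]
finger_gap: 0.0291
grasp_force: 59.9
clock: 10.85
tool_pos: [0.5066, 0.1894, 0.0815]
ee_rot: [-0.0, 0.853, 0.522, 0.0]
contact_force: [0.1, 1.3, 0.8]
finger_gap: 0.0296
grasp_force: 60.4
```

```bash
python3 -m creep '[-1,0,0,0.1,0,-1,0,0,0.1,0,-1,0,0,0,0,-1,0,0,0,0]';python3 -m creep '[-1,0,0,0.1,0,-1,0,0,0,0,-1,0,0,0,0]'; python3 -m creep '[-1,0,0,0.05,0,-1,0,0,0,0,-1,0,0,0,0]'
```

```text
clock: 11.18
tool_pos: [0.5066, 0.1893, 0.0795]
ee_rot: [-0.0, 0.853, 0.522, 0.0]
contact_force: [-0.5, 1.1, 4.9]
finger_gap: 0.0293
grasp_force: 60.9
clock: 11.43
tool_pos: [0.5066, 0.1894, 0.0786]
ee_rot: [-0.0, 0.853, 0.522, 0.0]
contact_force: [-0.8, 0.5, 6.1]
finger_gap: 0.0291
grasp_force: 61.0
clock: 11.68
tool_pos: [0.5067, 0.1894, 0.0782]
ee_rot: [-0.0, 0.853, 0.522, 0.0]
contact_force: [-1.4, 0.2, 6.3]
finger_gap: 0.0291
grasp_force: 61.2
```

```bash
python3 -m creep '[-1,0,0,0.05,0,-1,0,0,0,0,-1,0,0,0,0]';python3 -m creep '[-1,0,0,0.05,0,-1,0,0,0,0,-1,0,0,0,0]'; python3 -m creep '[-1,0,0,0.04,0,-1,0,0,0,0,-1,0,0,0,0]'
```

```text
clock: 11.93
tool_pos: [0.5067, 0.1894, 0.0778]
ee_rot: [-0.0, 0.853, 0.522, 0.0]
contact_force: [-0.7, 0.8, 7.8]
finger_gap: 0.0289
grasp_force: 61.3
clock: 12.18
tool_pos: [0.5067, 0.1895, 0.0775]
ee_rot: [-0.0, 0.853, 0.522, 0.0]
contact_force: [-1.7, -0.3, 9.1]
finger_gap: 0.0294
grasp_force: 61.6
clock: 12.43
tool_pos: [0.5068, 0.1895, 0.0774]
ee_rot: [-0.0, 0.853, 0.522, 0.001]
contact_force: [-2.5, -0.2, 12.1]
finger_gap: 0.0292
grasp_force: 62.0
```

Pin is on the slots' floor: the force jumped and the height matches. Starting the clockwise turn slowly.

```bash
python3 -m creep '[-1,0,0,-0.03,0,-1,0,0,0,2,-1,0,0,0,2,-1,0,0,0,2,-1,0,0,0,0,-1,0,0,0,0]'
python3 -m creep '[-1,0,0,0,2,-1,0,0,0,2,-1,0,0,0,2,-1,0,0,0,2,-1,0,0,0,0,-1,0,0,0,0]'
python3 - <<'E'
from h import *
s,t,R=tcp();print(t,yaw(R),s['contact_force'],s['wrist_torque'],s['q'].round(2))
E
```

```text
clock: 12.93
tool_pos: [0.5071, 0.1894, 0.0775]
ee_rot: [0.0, 0.879, 0.477, 0.001]
contact_force: [-1.1, 0.3, 8.8]
finger_gap: 0.0295
grasp_force: 61.5
clock: 13.43
tool_pos: [0.5073, 0.1893, 0.0775]
ee_rot: [0.0, 0.91, 0.414, 0.001]
contact_force: [-0.1, 0.2, 8.7]
finger_gap: 0.0294
grasp_force: 61.4
[0.5073367  0.18926991 0.07752604] 48.966607879710956 [-0.05401892  0.18850247  8.66111601] [-0.01327966  0.07162285  0.03061977] [-0.9   0.37  0.59  1.82 -0.24  1.02 -0.93]
```

```bash
python3 -m creep '[-1,0,0,0.012,2,-1,0,0,0.012,2,-1,0,0,0.012,2,-1,0,0,0.012,2,-1,0,0,0.012,2,-1,0,0,0,0,-1,0,0,0,0]'
python3 - <<'E'
from h import *
s,t,R=tcp();print(t,yaw(R),s['contact_force'],s['wrist_torque'])
E
python3 -m creep '[-1,0,0,0.014,2,-1,0,0,0.014,2,-1,0,0,0.014,2,-1,0,0,0.014,2,-1,0,0,0.014,2,-1,0,0,0,0,-1,0,0,0,0]'
python3 - <<'E'
from h import *
s,t,R=tcp();print(t,yaw(R),s['contact_force'],s['wrist_torque'])
E
```

```text
clock: 14.02
tool_pos: [0.5076, 0.1892, 0.0771]
ee_rot: [0.0, 0.943, 0.333, 0.001]
contact_force: [-0.1, -0.5, 10.3]
finger_gap: 0.0293
grasp_force: 61.5
[0.50756262 0.1892322  0.07708855] 38.95719525653513 [-0.13280673 -0.4956046  10.25667402] [-0.07906843  0.03021697 -0.00606354]
clock: 14.6
tool_pos: [0.5077, 0.1892, 0.0765]
ee_rot: [0.0, 0.968, 0.25, 0.001]
contact_force: [-0.6, -0.1, 10.5]
finger_gap: 0.029
grasp_force: 61.6
[0.50770822 0.18919735 0.07651593] 28.954677132021732 [-0.6156472  -0.09839332 10.52590657] [-0.124015    0.05151605  0.01860235]
```

```bash
python3 -m creep '[-1,0,0,0.015,2,-1,0,0,0.015,2,-1,0,0,0.015,2,-1,0,0,0.01,2,-1,0,0,0,2,-1,0,0,0,0,-1,0,0,0,0]'
python3 - <<'E'
from h import *
s,t,R=tcp();print(t,yaw(R),s['contact_force'],s['wrist_torque'])
E
python3 -m creep '[-1,0,0,0,2,-1,0,0,0,2,-1,0,0,0,2,-1,0,0,0,2,-1,0,0,0,2,-1,0,0,0,2,-1,0,0,0,0,-1,0,0,0,0]'
python3 - <<'E'
from h import *
s,t,R=tcp();print(t,yaw(R),s['contact_force'],s['wrist_torque'])
E
```

```text
clock: 15.18
tool_pos: [0.5078, 0.1892, 0.076]
ee_rot: [-0.0, 0.986, 0.165, 0.001]
contact_force: [-0.3, -0.4, 12.0]
finger_gap: 0.0289
grasp_force: 61.7
[0.50775619 0.1892001  0.0760413 ] 18.954601040230855 [-0.34656657 -0.40293    11.95276075] [-0.18735366  0.10287865  0.01803093]
clock: 15.85
tool_pos: [0.5079, 0.1892, 0.0761]
ee_rot: [-0.0, 0.998, 0.061, 0.001]
contact_force: [-0.4, -1.1, 10.1]
finger_gap: 0.0293
grasp_force: 61.7
[0.50785758 0.18918684 0.07607688] 6.952515515842227 [-0.3501288  -1.14770458 10.09216861] [-0.15301162  0.10832163  0.00766721]
```

```bash
python3 -m creep '[-1,0,0,0,2,-1,0,0,0,2,-1,0,0,0,2,-1,0,0,0,2,-1,0,0,0,2,-1,0,0,0,2,-1,0,0,0,0,-1,0,0,0,0]'
python3 - <<'E'
from h import *
s,t,R=tcp();print(t,yaw(R),s['contact_force'],s['wrist_torque'])
c=optics.calibration('wrist');p,d=optics.grab_frame('wrist');cv2.imwrite('pics/w4.png',p);np.savez('w4.npz',p=p,d=d,t=t,R=R)
Y=(cloud(c,d)-t)@R
m=cv2.inRange(cv2.cvtColor(p,cv2.COLOR_BGR2HSV),(12,100,60),(32,255,255))>0
o=Y[m&(Y[...,0]>.03)&(Y[...,0]<.058)&(abs(Y[...,1])<.025)&(Y[...,2]<0.0)&(Y[...,2]>-.04)];f=cv2.fitLine(o[:,:2].astype(np.float32),cv2.DIST_L2,0,.01,.01).ravel();print('outlet in tool',len(o),f,np.degrees(np.arctan(f[1]/f[0])))
E
```

```text
clock: 16.52
tool_pos: [0.5078, 0.1892, 0.0761]
ee_rot: [-0.0, 0.999, -0.044, 0.001]
contact_force: [-0.5, -0.6, 10.0]
finger_gap: 0.0295
grasp_force: 61.7
[0.50783687 0.18916914 0.07605977] -5.04548271464672 [-0.484921   -0.57281838 10.02063298] [-0.19085517  0.05608675  0.04132778]
outlet in tool 2820 [ 1.0000000e+00  1.8114399e-04  4.4832971e-02 -3.9293390e-04] 0.010378785
```

View pics/w4.png

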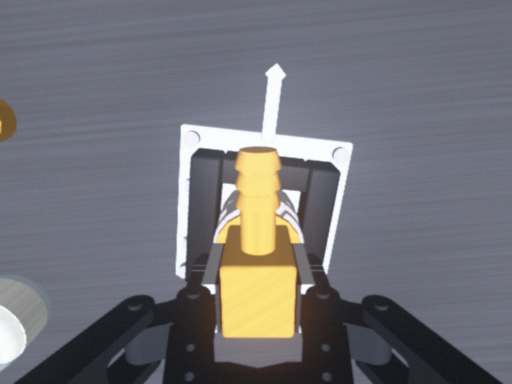

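The outlet end is at (258,150) and the pointer runs from (267,135) to its tip at (276,66), so a few degrees clockwise remain. I'll measure the pointer from here.

```bash
python3 - <<'E'
from h import *
c=optics.calibration('wrist');s,t,R=tcp()
g=cv2.cvtColor(np.load('w4.npz')['p'],cv2.COLOR_BGR2GRAY);X=[]
for a,b,z in((64,125,.016),(78,125,.016)):
    w=np.zeros_like(g);w[a:b,255:295]=g[a:b,255:295]>150
    px=np.argwhere(w)[:,::-1].astype(float);q=plane(c,px,z)[:,:2];f=cv2.fitLine(q.astype(np.float32),cv2.DIST_L2,0,.01,.01).ravel()
    print('bar dir',np.degrees(np.arctan2(f[1],f[0])),f[2:])
tip=plane(c,[(276,65)],.016)[0,:2];v=tip-t[:2];print(tip,np.degrees(np.arctan2(v[1],v[0])),np.linalg.norm(v))
E
```

```text
bar dir -11.7278185 [0.5833062  0.17405008]
bar dir -12.33344 [0.579615   0.17477125]
[0.59938219 0.17087393] -11.296495038476817 0.0933552810371591
```

```bash
python3 -m creep '[-1,0,0,0,2,-1,0,0,0,2,-1,0,0,0,2,-1,0,0,-0.01,0.6,-1,0,0,-0.02,0,-1,0,0,0,0,-1,0,0,0,0]'
python3 - <<'E'
from h import *
s,t,R=tcp();print(t,yaw(R),s['contact_force'],s['wrist_torque'])
E
```

```text
clock: 17.15
tool_pos: [0.5078, 0.1891, 0.0763]
ee_rot: [-0.0, 0.995, -0.101, 0.001]
contact_force: [0.0, -0.5, 9.8]
finger_gap: 0.0292
grasp_force: 61.7
[0.50783049 0.18914885 0.07630896] -11.630544512962796 [ 0.01129362 -0.47586752  9.80022279] [-0.09835421  0.00684283  0.05668409]
```

```bash
python3 -m creep '[-1,0,0,-0.04,0,-1,0,0,0,0,-1,0,0,0,0]'; python3 -m creep '[-1,0,0,-0.04,0,-1,0,0,0,0,-1,0,0,0,0]'
```

```text
clock: 17.4
tool_pos: [0.5078, 0.1891, 0.0766]
ee_rot: [-0.0, 0.995, -0.101, 0.001]
contact_force: [0.5, -0.9, 9.2]
finger_gap: 0.0291
grasp_force: 61.5
clock: 17.65
tool_pos: [0.5077, 0.1891, 0.0768]
ee_rot: [-0.0, 0.995, -0.101, 0.001]
contact_force: [0.5, 1.5, 7.3]
finger_gap: 0.0294
grasp_force: 60.9
```

```bash
python3 -m creep '[-1,0,0,-0.05,0,-1,0,0,0,0,-1,0,0,0,0]' 20; python3 -m creep '[-0.2,0,0,0,0,0,0,0,0,0,0.3,0,0,0,0,0.6,0,0,0,0,1,0,0,0,0,1,0,0,0,0,1,0,0,0,0,1,0,0,0,0,1,0,0,0,0]'; python3 -m creep '[1,0,0,-0.5,0,1,0,0,-1,0,1,0,0,-2,0,1,0,0,-3,0,1,0,0,-3,0,1,0,0,-3,0,1,0,0,-2,0,1,0,0,-0.5,0,1,0,0,0,0,1,0,0,0,0]'
python3 - <<'E'
from h import *
s,t,R=tcp();print(t,yaw(R))
c=optics.calibration('wrist');p,d=optics.grab_frame('wrist');cv2.imwrite('pics/w5.png',p);np.savez('w5.npz',p=p,d=d)
X=cloud(c,d)
m=cv2.inRange(cv2.cvtColor(p,cv2.COLOR_BGR2HSV),(12,100,60),(32,255,255))>0
C=np.array([.5078,.1891]);k=m&(np.linalg.norm(X[...,:2]-C,axis=2)<.075)
b=X[k&(X[...,2]>.104)];print('top',cv2.minAreaRect(b[:,:2].astype(np.float32)),np.median(b[:,2]),b.mean(0))
o=X[k&(np.linalg.norm(X[...,:2]-C,axis=2)>.03)&(X[...,2]>.08)&(X[...,2]<.108)];f=cv2.fitLine(o[:,:2].astype(np.float32),cv2.DIST_L2,0,.01,.01).ravel();print('outlet',f,np.degrees(np.arctan(f[1]/f[0])))
E
```

```text
clock: 17.9
tool_pos: [0.5075, 0.1891, 0.0769]
ee_rot: [-0.0, 0.995, -0.101, 0.001]
contact_force: [5.0, -0.0, 3.0]
finger_gap: 0.0294
grasp_force: 60.5
clock: 18.65
tool_pos: [0.5064, 0.1893, 0.0764]
ee_rot: [0.0, 0.995, -0.101, -0.0]
contact_force: [-0.6, 0.1, -0.4]
finger_gap: 0.0854
grasp_force: 0.0
clock: 19.48
tool_pos: [0.5062, 0.1893, 0.2263]
ee_rot: [-0.0, 0.995, -0.101, -0.0]
contact_force: [-0.2, -0.3, -0.3]
finger_gap: 0.0854
grasp_force: 0.0
[0.50623948 0.18934187 0.22632084] -11.60260678752119
top ((0.5085231065750122, 0.18971148133277893), (0.029638992622494698, 0.03264079988002777), 79.2512435913086) 0.110425045353786 [0.50924701 0.18943195 0.11030489]
outlet [ 0.9776853  -0.21007505  0.55150276  0.18076596] -12.12675
```

View pics/w5.png

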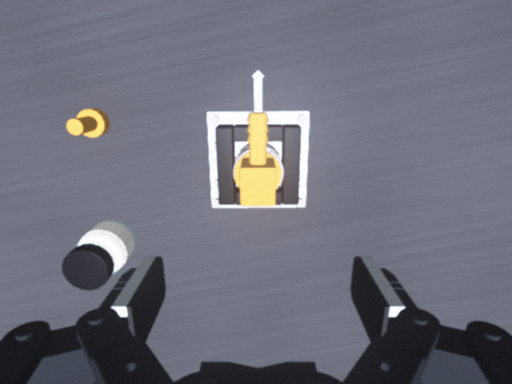

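The elbow is seated, with its foot about 31 mm up, and the outlet (258,115) lines up with the pointer tip (258,72). The gripper is clear.

```bash
python3 -c "
from rig import order;print(order.job_done())"
```

```text
the job is handed in; nothing more can be done
None
```

The elbow is screwed into the sleeve and released, with its outlet within about 1° of the pointer by camera, and the job was handed in at about 19.5 s; no verdict came back.

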